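Dial the mode wheel to its arrow and confirm

ROBOT

A 6-joint arm with a two-finger parallel gripper is mounted at the origin on the work surface. World frame = base frame: x ahead of the robot, y to its left, z up, the work surface at z = 0. Lengths are in m, angles in rad, forces in N, time in s.
With the tool pointing down it reaches from about 0.35 to 0.85 m from the base axis. Payload 8.1 kg.
Tool frame: the origin (TCP) lies at the very end of the fingers, on their centre line; the grasp point (between the pads) lies 19 mm behind it (robot.pinch_z is the distance from the TCP to the grasp point, in m); x points along the fingers, z is the direction in which the jaws open and shut, and the axes are right-handed (so a half turn about x gives the same grasp; the last joint's range is limited). The gripper opens to 93 mm and grips with 3 to 60 N. Pads are 15 mm wide; open, the fingers measure 128 mm over their backs; the gripper's body (75 mm by 188 mm) begins 65 mm behind the grasp point.
Start: joints at [-1.378, 0.13, 1.488, -0, 1.523, -0.085], TCP at [0.165, -0.577, 0.219] pointing down, gripper open.
Joint ranges: [-2.96, 2.96], [-0.89, 2.26], [0.02, 2.5], [-1.34, 4.48], [0, 2.73], [-2.66, 2.66]. Speed limits (rad/s): [2.39, 2.39, 2.79, 3.14, 3.14, 3.14].

INTERFACE

Orientations are given as a rotation vector (axis times angle).
In Python, from plant import robot, optics, ticket gives the robot as it stands.
- The arm moves only by the tool jog_arm, never from a script. Its argument "targets" is a list of rows, each a list of 7 numbers: the shift along the tool's x, y, z in cm, then the turn, a rotation vector about the tool's x, y, z in degrees, then the closure, from 0 (fully open) to 1 (shut). In form: [[dx, dy, dz, ax, ay, az, grip], ...]. A call has 1 to 5 rows; each row is the pose to reach, as a shift and turn from the pose measured when the call began, along the tool's axes at that moment; what a row does not reach only later rows make up. A row lasts 1/8 s, in which the tool goes at most 62.5 mm and 10.7 degrees, less where a joint would pass 70% of its speed; a pose out of reach is approached as far as the arm can. A call with a gripper value outside its range is refused whole. The fingers move at their own pace and stop on an object; "squeeze" is the grip in N (left out, the last holds). Time passes only in rows, so rows that repeat a pose let the fingers close. It gives the time, the measured TCP pose, the force and the opening at its end, in the units of the state.
- robot.read_state(): the state, without advancing time (a new reading comes with each control period).
- optics.read_camera(name): name is "side" or "top"; returns a dict with "frame" (384x512x3 uint8, red, green, blue), "vertical_fov" (degrees; the focal length in pixels is half the picture's height over the tangent of half this angle, whatever the lens; pixels are square), "cx", "cy" (the principal point, pixels), "R" (3x3) and "t" (3): a world point X has camera coordinates R X + t. Camera axes: x right, y down, z forward; pixel columns grow to the right and rows downward; lengths in m; the calibration is good to about 2 mm. A picture is of the moment at which its call begins. There is no depth.
- ticket.close_job(): hands the job in, once; it reports no verdict.
The state is a dict: "t": time; "q": joint angles; "dq": joint speeds; "joint_torque": joint torques, N m; "tool_pos": TCP position; "orientation": TCP orientation; "force": force on the tool from outside, world axes, zero at the start; "wrist_torque": the same for the moment, N m; "opening": finger opening in m.
Only numpy, scipy, OpenCV 4.12 (cv2) and the standard library are available. Lean on these libraries where they do the work, as an engineer would, in place of code of your own. Each camera call takes 0.05 s, during which the arm holds its last target.

TASK

On the sloping control console, turn the big mode wheel by its bar handle (which has some play) until the arrow, and not a dot, stands centred in the fixed window frame. Only then push the round button on the separate button box fully in, and let it come out again. Leave the two encoders and the plug where they are.

Things in the scene. Friction and masses are not known exactly. Their poses are not given: they have to be found in the camera images.
- console: Fixed desk console, origin at the centre of its underside on the table, z up. An enclosure 240 mm (up the slope) x 220 mm wide x 60 mm thick, its face sloping 30 degrees from horizontal, looking up and to -x of the console; 200 mm high at its upper far edge, 232 mm wide over its steel cheeks. The face carries wheel and window.
- window (a point): Centre of the opening (36 x 36 mm) of the fixed steel window frame on the console face, up the slope from the wheel's axis, at the level of the wheel's markings. Axes: z is the face's outward normal (parallel to the wheel's axis), x up the slope, y level. The frame is 48 mm wide (y), reaches from 46 to 102 mm from the wheel's axis; its top is 22 mm above the face.
- grip (a point): On the wheel's axis, in its bar handle: an aluminium bar 80 mm long, 22 mm wide, 38 mm high, its top 58 mm above the console face. This point is 13 mm below the bar's top, 25 mm above its underside. Axes turn with the bar: z is the wheel's axis, outward from the face; x along the bar, y across it. The bar is loose on the wheel (see hub).
- hub (a point): Centre of the wheel's upper face, 12 mm above the console face; z is the axis, x towards the arrow. A black disc, 176 mm across. It turns endlessly both ways, stiffly (0.15 N m), and stays put. Its bar handle has lost motion: 0.35 rad freely to either side of the arrow's line, then it meets a stop and carries the wheel along. Six sectors 60 degrees apart: five with a white dot, one with a white arrow.
- mark (a point): Centre of the arrow marking on the wheel, 70 mm from the axis on the hub's x axis. The arrow is white, points to the rim and is 26 mm long and 22 mm wide. Centred in the window it coincides with the window point. At the start it stands 95 to 180 degrees away from the window, to either side.
- confirm_top (a point): Centre of the top of the round push button, 44 mm diameter, level, on a fixed grey button box 90 x 80 mm and 50 mm high that stands to the left or right of the console. Pressed straight down (-z).
- confirm (a joint): Travel of the push button: 0 is out, 0.008 m is fully in; the spring needs about 6 N fully in and pushes the button out again.
- encoder_a: Bystander: loose dark steel encoder, upright cylinder of 58 mm diameter, 72 mm high with its short shaft, origin at the centre of its underside. Leave it.
- encoder_b: Bystander: loose aluminium encoder of the same size, origin at the centre of its underside. Leave it.
- plug: Bystander: loose grey connector, 77 x 50 x 18 mm, origin on its underside. Leave it.
Things that resemble listed ones, but are neither listed nor needed, are in the scene too. Of the things shaped like the part that bears confirm_top, the grey one is meant.

How it is judged:
By the outcome, as a careful person would: the job done as asked, in the order asked, and still so for the second after the job is handed in, with the robot touching nothing.
It also fails if it takes over 54 s, if anything falls off the work surface, if the arm or the gripper's body presses on something with over 40 N, if the wrist force passes 120 N, or if a joint passes its speed limit or range.

## Working session

There is one attempt and no reset: what is moved stays moved. The work goes in short steps, Python scripts to look and compute and a tool call to move; the robot and the scene stay as the last step left them, time stands still between calls to the robot, and variables do not carry over. Pictures are saved under pics/ and viewed, and the job is handed in when it is done.

Besides the shell and the picture viewer there is one more tool, called after "Emit:" in YAML: its name, and indented under it one key for each argument. jog_arm: Moves the arm, as the interface text tells. Its arguments: {"type":"object","properties":{"targets":{"type":"array"},"squeeze":{"type":"number"}},"required":["targets"]}

```bash
ls; mkdir -p pics; python3 - <<'E'
from plant import robot, optics, ticket
import cv2,json
s=robot.read_state();print(s, robot.pinch_z)
for n in("side","top"):
    c=optics.read_camera(n);cv2.imwrite(f"pics/{n}0.png",c["frame"][:,:,::-1])
    print(n,{k:v for k,v in c.items() if k!="frame"})
E
```

```text
pics
{'t': 0.0, 'q': array([-1.37840484e+00,  1.31119129e-01,  1.48929581e+00,  4.55335229e-05,
        1.52302173e+00, -8.53633803e-02]), 'dq': array([ 8.46733907e-05,  1.40995365e-04,  1.32355640e-03,  2.21477492e-04,
       -1.33201158e-03,  1.13474868e-03]), 'joint_torque': array([-1.16634859e-03, -5.59848368e+01, -4.91759169e+01,  7.68792350e-02,
        3.58398969e-02, -1.59872088e-04]), 'tool_pos': array([ 0.1644657 , -0.57641312,  0.2176035 ]), 'orientation': array([ 1.00344544,  1.32926146, -1.00133864]), 'force': array([0.20315845, 0.0458736 , 0.60987973]), 'wrist_torque': array([-0.00958611,  0.02013023,  0.01520934]), 'opening': 0.09296114356474887} 0.0188
side {'vertical_fov': 56.273598264390756, 'cx': 251.3681499060766, 'cy': 196.6021127932486, 'R': array([[-0.92908511, -0.36955745, -0.01510474],
       [-0.23568375,  0.62300567, -0.74586668],
       [ 0.28505093, -0.68941368, -0.66592398]]), 't': array([0.50433146, 0.26432013, 0.87533545])}
top {'vertical_fov': 54.96918423413496, 'cx': 258.22181157862457, 'cy': 192.88884542530803, 'R': array([[ 0.01457041, -0.99975516,  0.01665282],
       [-0.9873762 , -0.01701307, -0.15747631],
       [ 0.15772107, -0.01414811, -0.98738234]]), 't': array([-0.08965731,  0.5732565 ,  1.11214757])}
```

View pics/side0.png

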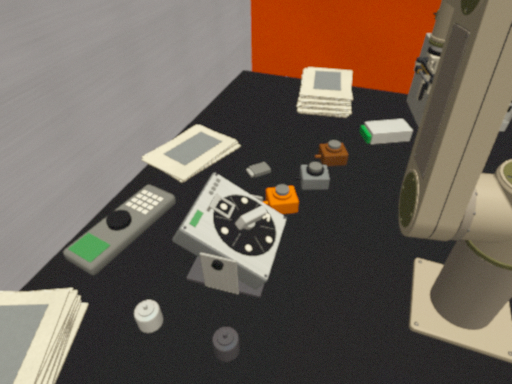

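View pics/top0.png

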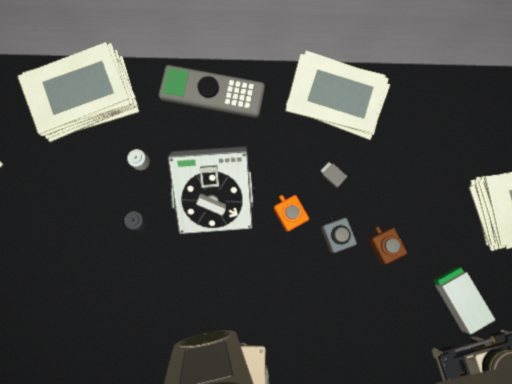

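Console at about (210,190) in top. The grey box is at (340,235) with an orange and a brown decoy on either side. The arrow is at the lower right of the wheel (233,212), the bar around (212,204). I'll enlarge these.

```bash
python3 - <<'E'
import cv2
a=cv2.imread("pics/top0.png")[140:245,160:260];cv2.imwrite("pics/tcrop.png",cv2.resize(a,None,fx=6,fy=6,interpolation=cv2.INTER_CUBIC)[:600])
a=cv2.imread("pics/side0.png")[165:295,170:300];cv2.imwrite("pics/scrop.png",cv2.resize(a,None,fx=4.6,fy=4.6,interpolation=cv2.INTER_CUBIC)[:600])
a=cv2.imread("pics/top0.png")[180:270,265:415];b=cv2.imread("pics/side0.png")[130:220,240:390]
cv2.imwrite("pics/bcrop.png",cv2.resize(cv2.vconcat([a,b]),None,fx=3.3,fy=3.3,interpolation=cv2.INTER_CUBIC))
E
```

```text
(no output)
```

View pics/tcrop.png

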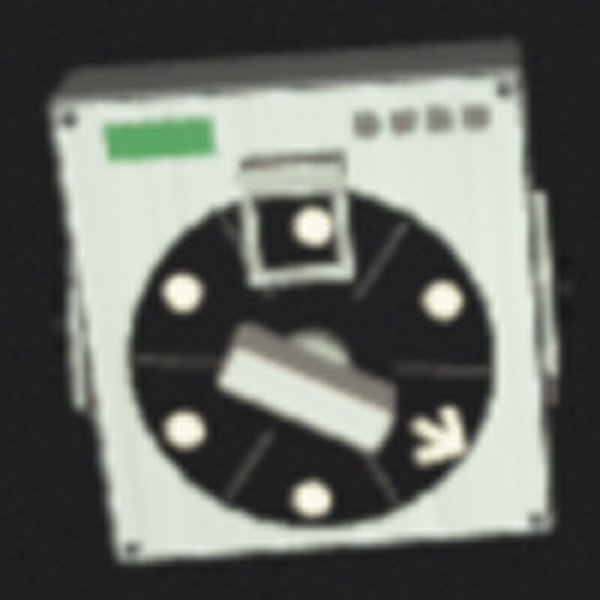

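View pics/scrop.png

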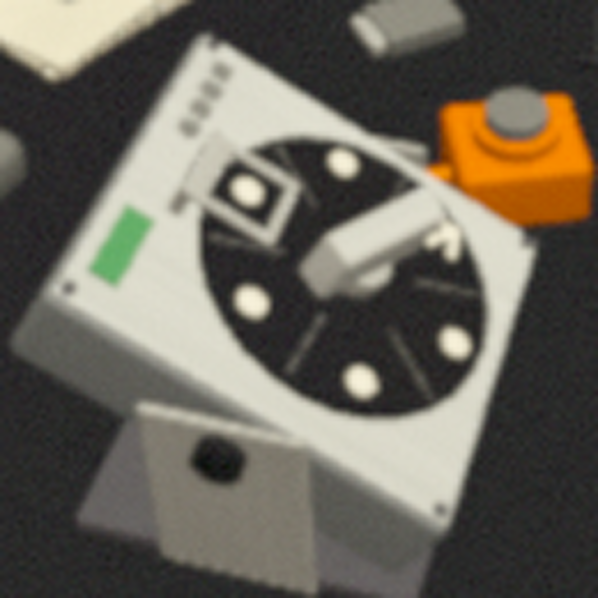

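View pics/bcrop.png

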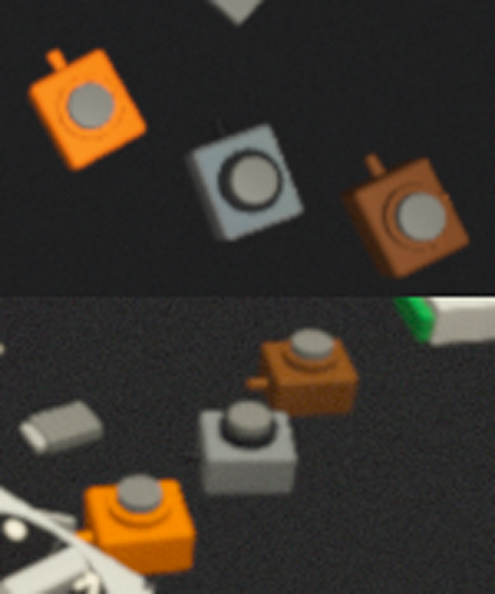

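```bash
cat > h.py <<'E'
import numpy as np, cv2
from scipy.optimize import least_squares
from scipy.spatial.transform import Rotation as Ro
C={'side':(56.273598264390756,251.3681499060766,196.6021127932486,np.array([[-0.92908511,-0.36955745,-0.01510474],[-0.23568375,0.62300567,-0.74586668],[0.28505093,-0.68941368,-0.66592398]]),np.array([0.50433146,0.26432013,0.87533545])),
'top':(54.96918423413496,258.22181157862457,192.88884542530803,np.array([[0.01457041,-0.99975516,0.01665282],[-0.9873762,-0.01701307,-0.15747631],[0.15772107,-0.01414811,-0.98738234]]),np.array([-0.08965731,0.5732565,1.11214757]))}
def proj(n,X):
    f,cx,cy,R,t=C[n];f=192/np.tan(np.radians(f/2));c=np.atleast_2d(X)@R.T+t
    return c[:,:2]/c[:,2:]*f+[cx,cy]
def uncrop(p,s,ox,oy): return (np.array(p,float)+.5)/s-.5+[ox,oy]
def frame(yaw): # cols: up-slope, level, normal
    c,s=np.cos(yaw),np.sin(yaw);t=np.radians(30)
    Rz=np.array([[c,-s,0],[s,c,0],[0,0,1]])
    return Rz@np.array([[np.cos(t),0,-np.sin(t)],[0,1,0],[np.sin(t),0,np.cos(t)]])
E
cat > fit.py <<'E'
from h import *
T=uncrop([(312,227),(443,300),(438,440),(312,498),(184,430),(183,293)],6,160,140)
S=uncrop([(248,190),(343,163),(443,240),(456,343),(361,381),(252,301)],4.6,170,165)
w=np.array([1,1,.5,1,1,1])[:,None]
def pts(p,r=.07):
    F=frame(p[3]);a=p[4]-np.radians(60)*np.arange(6)
    return p[:3]+(r*np.stack([np.cos(a),np.sin(a),0*a],1))@F.T
def res(p):
    return np.r_[(w*(proj('top',pts(p))-T)).ravel(),(w*(proj('side',pts(p))-S)).ravel()]
r=least_squares(res,[.55,.1,.15,0,0]);p=r.x
print("hub",p[:3],"yaw deg",np.degrees(p[3]),"phase",np.degrees(p[4]));print(r.fun.reshape(2,6,2).round(2).tolist())
F=frame(p[3]);g=p[:3]+F[:,2]*.046;print("bartop",g)
Bt=uncrop([(240,343),(390,408),(378,452),(222,385)],6,160,140)
def bp(a,L=.08,W=.022): 
    A=np.array([[-L,W],[L,W],[L,-W],[-L,-W]])/2
    ca,sa=np.cos(a),np.sin(a)
    return g+np.c_[A@np.array([[ca,sa],[-sa,ca]]),np.zeros(4)]@F.T
for d in(-90,-100,-110,-120,-130): print(d,((proj('top',bp(np.radians(d)))+.5-[160,140])*6).round().tolist())
b=least_squares(lambda X:np.r_[(proj('top',X)-uncrop([(252,181)],3.3,265,180)).ravel(),(proj('side',X)-uncrop([(250,417)],3.3,240,40)).ravel()],[.5,-.2,.06])
print("button",b.x,b.fun)
np.save("p.npy",p)
E
python3 fit.py
```

```text
hub [0.53388535 0.05341899 0.14332032] yaw deg 5.769133422640118 phase -6.835731009627845
[[[0.32, 0.14], [-0.11, 0.38], [0.01, -0.18], [-0.09, 0.42], [0.14, 0.25], [0.01, 0.26]], [[-0.25, 0.06], [-0.12, 0.04], [-0.21, -0.42], [-0.4, -0.06], [-0.13, -0.07], [-0.18, -0.02]]]
bartop [0.51100185 0.05110702 0.18315748]
-90 [[216.0, 391.0], [392.0, 376.0], [397.0, 420.0], [222.0, 435.0]]
-100 [[220.0, 377.0], [397.0, 390.0], [393.0, 434.0], [218.0, 421.0]]
-110 [[226.0, 363.0], [398.0, 405.0], [386.0, 447.0], [215.0, 407.0]]
-120 [[235.0, 351.0], [397.0, 419.0], [377.0, 459.0], [216.0, 392.0]]
-130 [[246.0, 341.0], [393.0, 433.0], [366.0, 469.0], [220.0, 378.0]]
button [ 0.44703372 -0.33283826  0.07057841] [ 0.02018561  0.13245323 -0.14422036 -0.0202895 ]
```

```bash
cat > mv.py <<'E'
# helper: remaining move from measured pose to target pose (grip on hub with bar angle a deg, height h of TCP above hub-plane)
from h import *
import sys
from plant import robot
p=np.load("p.npy");F=frame(p[3])
def tgt(a,h,flip=0):
    a=np.radians(a);bx=np.cos(a)*F[:,0]+np.sin(a)*F[:,1]; n=F[:,2]
    by=np.cross(n,bx)*(-1 if flip else 1)
    x=-n;z=by;y=np.cross(z,x)
    return p[:3]+n*h, np.stack([x,y,z],1)
def delta(P,R,s=None):
    s=s or robot.read_state();R0=Ro.from_rotvec(s['orientation']).as_matrix()
    return (R0.T@(P-s['tool_pos'])*100).round(2), np.degrees(Ro.from_matrix(R0.T@R).as_rotvec()).round(1)
E
python3 - <<'E'
from mv import *
s=robot.read_state();R0=Ro.from_rotvec(s['orientation']).as_matrix();print(R0.round(3))
q=s['q'];Rz=Ro.from_euler('z',-q[0]).as_matrix();print("in arm plane",(Rz@R0).round(3))
for fl in(0,1):
  for a in(-118,20):
    P,R=tgt(a,.014,fl);R2=Ro.from_euler('y',-(-30),degrees=True).as_matrix()
    # express in plane of arm & undo tilt
    A=Ro.from_euler('z',-np.arctan2(P[1],P[0])).as_matrix()@R
    print(fl,a,P.round(3),A.round(2).tolist(),delta(P,R))
E
```

```text
[[-0.     0.962  0.274]
 [ 0.002  0.274 -0.962]
 [-1.     0.    -0.002]]
in arm plane [[-0.002 -0.085  0.996]
 [-0.     0.996  0.085]
 [-1.     0.    -0.002]]
0 -118 [0.527 0.053 0.155] [[0.5, 0.41, 0.77], [0.0, 0.88, -0.47], [-0.87, 0.23, 0.44]] (array([  6.32,  52.11, -50.56]), array([-50.7, -18.4,  25. ]))
0 20 [0.527 0.053 0.155] [[0.5, -0.81, -0.3], [0.0, -0.34, 0.94], [-0.87, -0.47, -0.17]] (array([  6.32,  52.11, -50.56]), array([164.6,  42.7,  11.7]))
1 -118 [0.527 0.053 0.155] [[0.5, -0.41, -0.77], [0.0, -0.88, 0.47], [-0.87, -0.23, -0.44]] (array([  6.32,  52.11, -50.56]), array([124.6,  29.9,  22. ]))
1 20 [0.527 0.053 0.155] [[0.5, 0.81, 0.3], [0.0, 0.34, -0.94], [-0.87, 0.47, 0.17]] (array([  6.32,  52.11, -50.56]), array([-9.7, -7.9, 29. ]))
```

```bash
cat > go.py <<'E'
from mv import *
a,h=map(float,sys.argv[1:3]);P,R=tgt(a,h);s=robot.read_state();print(s['t'],s['tool_pos'].round(4),s['q'].round(2),s['force'].round(1),s['opening'].round(4));print(P,delta(P,R,s))
E
python3 go.py -118 .12
```

```text
Traceback (most recent call last):
  File "go.py", line 2, in <module>
    a,h=map(float,sys.argv[1:3]);P,R=tgt(a,h);s=robot.read_state();print(s['t'],s['tool_pos'].round(4),s['q'].round(2),s['force'].round(1),s['opening'].round(4));print(P,delta(P,R,s))
                                                                                                                                           ^^^^^^^^^^^^^^^^^^
AttributeError: 'float' object has no attribute 'round'
```

```bash
sed -i "s/s\['opening'\].round(4)/round(s['opening'],4)/" go.py
python3 go.py -118 .12
```

```text
0.1 [ 0.1645 -0.5765  0.2177] [-1.38  0.13  1.49 -0.    1.52 -0.09] [ 0.4  0.2 -0.4] 0.0927
[0.47418925 0.04738777 0.24724336] (array([ -2.86,  46.89, -51.51]), array([-50.7, -18.4,  25. ]))
```

Emit:
jog_arm:
  targets:
    - [-3, 10, -11, -10, -4, 5, 0]
    - [-3, 20, -22, -20, -8, 10, 0]
    - [-3, 30, -33, -30, -11, 15, 0]
    - [-3, 40, -44, -40, -15, 20, 0]
    - [-3, 46.9, -51.5, -50.7, -18.4, 25, 0]

```text
t: 0.72
tool_pos: [0.3032, -0.2963, 0.2405]
orientation: [0.444, 1.074, -0.24]
force: [0.3, 1.9, 0.7]
opening: 0.0931
```

```bash
python3 go.py -118 .12
```

```text
0.725 [ 0.3032 -0.2963  0.2405] [-1.33 -0.67  2.19  0.47  1.53 -0.85] [0.3 1.9 0.7] 0.0931
[0.47418925 0.04738777 0.24724336] (array([ 8.15, 37.46, -2.05]), array([-4.6, -1.5,  2.3]))
```

Emit:
jog_arm:
  targets:
    - [2, 9, -0.5, -4.6, -1.5, 2.3, 0]
    - [4, 18, -1, -4.6, -1.5, 2.3, 0]
    - [6, 27, -1.5, -4.6, -1.5, 2.3, 0]
    - [8.1, 37.5, -2, -4.6, -1.5, 2.3, 0]
    - [8.1, 37.5, -2, -4.6, -1.5, 2.3, 0]

```text
t: 1.35
tool_pos: [0.4513, -0.0469, 0.2456]
orientation: [0.39, 1.051, -0.166]
force: [0.9, 0.5, -0.3]
opening: 0.0933
```

```bash
python3 go.py -118 .12
```

```text
1.35 [ 0.4513 -0.0469  0.2456] [-0.43 -0.89  2.31  0.27  1.28 -0.06] [ 0.9  0.5 -0.3] 0.0933
[0.47418925 0.04738777 0.24724336] (array([ 1.47,  9.43, -1.75]), array([-0. , -0.4,  0.1]))
```

```bash
python3 go.py -118 .09
```

```text
1.35 [ 0.4513 -0.0469  0.2456] [-0.43 -0.89  2.31  0.27  1.28 -0.06] [ 0.9  0.5 -0.3] 0.0933
[0.48911328 0.04889558 0.2212626 ] (array([ 4.47,  9.44, -1.73]), array([-0. , -0.4,  0.1]))
```

Emit:
jog_arm:
  targets:
    - [2, 3, -0.6, 0, 0, 0, 0]
    - [4.4, 6, -1.2, 0, 0, 0, 0]
    - [4.4, 9.4, -1.7, 0, -0.4, 0, 0]
    - [4.4, 9.4, -1.7, 0, -0.4, 0, 0]
    - [4.4, 9.4, -1.7, 0, -0.4, 0, 0]

```text
t: 1.98
tool_pos: [0.4887, 0.0482, 0.2216]
orientation: [0.388, 1.045, -0.167]
force: [0.6, -0.4, -0.1]
opening: 0.0932
```

```bash
python3 go.py -118 .09; python3 - <<'E'
from plant import optics
import cv2
i=[]
c=optics.read_camera("top")["frame"][110:260,130:290,::-1];d=optics.read_camera("side")["frame"][130:280,140:300,::-1]
cv2.imwrite("pics/a1.png",cv2.resize(cv2.hconcat([c,d]),None,fx=2.5,fy=2.5,interpolation=cv2.INTER_CUBIC))
E
```

```text
1.975 [0.4887 0.0482 0.2216] [-0.07 -0.77  2.29  0.09  1.11  0.3 ] [ 0.6 -0.4 -0.1] 0.0932
[0.48911328 0.04889558 0.2212626 ] (array([ 0.05,  0.07, -0.01]), array([ 0. , -0. ,  0.1]))
```

View pics/a1.png

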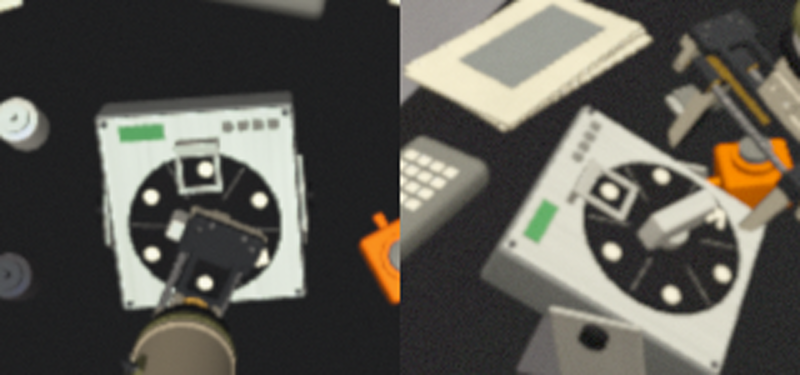

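Emit:
jog_arm:
  targets:
    - [0, 0, 0, 0, 0, 0, 0.45]
    - [1.5, 0, 0, 0, 0, 0, 0.45]
    - [3, 0, 0, 0, 0, 0, 0.45]
    - [5, 0, 0, 0, 0, 0, 0.45]
    - [5, 0, 0, 0, 0, 0, 0.45]
  squeeze: 20

```text
t: 2.7
tool_pos: [0.5128, 0.0488, 0.1765]
orientation: [0.39, 1.047, -0.171]
force: [-0.5, 0.7, 0.8]
opening: 0.0517
```

```bash
python3 go.py -118 .014; cat > shot.py <<'E'
from plant import optics
import cv2,sys
c=optics.read_camera("top")["frame"][140:240,160:260,::-1];d=optics.read_camera("side")["frame"][160:260,190:290,::-1]
cv2.imwrite(sys.argv[1],cv2.resize(cv2.hconcat([c,d]),None,fx=4,fy=4,interpolation=cv2.INTER_CUBIC))
E
python3 shot.py pics/a2.png
```

```text
2.7 [0.5128 0.0488 0.1765] [-0.06 -0.65  2.3   0.09  0.97  0.3 ] [-0.5  0.7  0.8] 0.0517
[0.52692081 0.05271535 0.15544467] (array([2.55, 0.32, 0.06]), array([-0.2, -0.1,  0.3]))
```

View pics/a2.png

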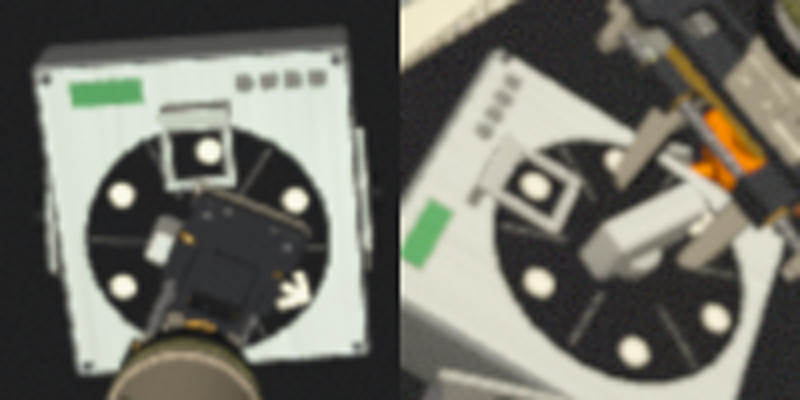

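The two fingers straddle the bar (side view: fingertips near (625,185) and (690,260), bar between them). I'll go down and close.

Emit:
jog_arm:
  targets:
    - [1.3, 0.2, 0, 0, 0, 0.3, 0.45]
    - [2.5, 0.3, 0.1, 0, 0, 0.3, 0.45]
    - [2.5, 0.3, 0.1, 0, 0, 0.3, 0.7]
    - [2.5, 0.3, 0.1, 0, 0, 0.3, 0.9]
    - [2.5, 0.3, 0.1, 0, 0, 0.3, 0.9]
  squeeze: 20

```text
t: 3.42
tool_pos: [0.5278, 0.0526, 0.1587]
orientation: [0.393, 1.043, -0.165]
force: [-11.4, -0.4, -1.9]
opening: 0.0258
```

```bash
python3 go.py -118 .014; python3 shot.py pics/a3.png
```

```text
3.425 [0.5278 0.0526 0.1587] [-0.05 -0.58  2.29  0.1   0.91  0.3 ] [-11.4  -0.4  -1.9] 0.0258
[0.52692081 0.05271535 0.15544467] (array([ 0.24, -0.09, -0.22]), array([-0.1,  0.1, -0.1]))
```

View pics/a3.png

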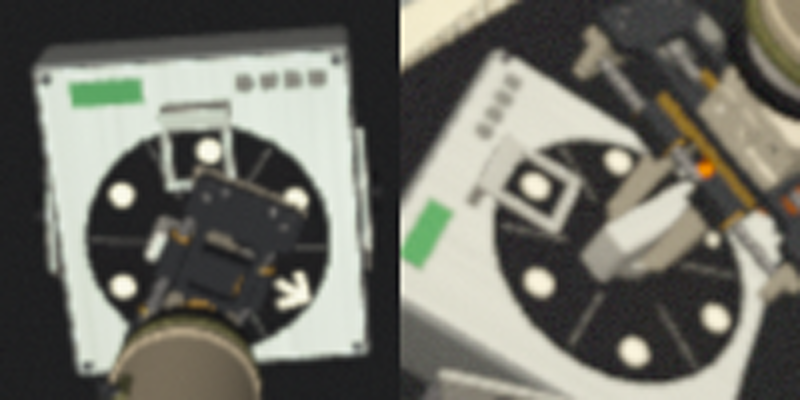

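Emit:
jog_arm:
  targets:
    - [0, 0, 0, 0, 0, 0, 1]
    - [0, 0, 0, 0, 0, 0, 1]
    - [0, 0, 0, 0, 0, 0, 1]
  squeeze: 25

```text
t: 3.9
tool_pos: [0.5263, 0.0531, 0.1574]
orientation: [0.393, 1.047, -0.165]
force: [-2.1, -0.1, -0.6]
opening: 0.022
```

```bash
python3 go.py -118 .014
```

```text
3.9 [0.5263 0.0531 0.1574] [-0.05 -0.58  2.3   0.1   0.91  0.3 ] [-2.1 -0.1 -0.6] 0.022
[0.52692081 0.05271535 0.15544467] (array([ 0.2 , -0.06, -0.02]), array([-0.1, -0.2, -0.1]))
```

Emit:
jog_arm:
  targets:
    - [0, 0, 0, -8, 0, 0, 1]
    - [0, 0, 0, -16, 0, 0, 1]
    - [0, 0, 0, -24, 0, 0, 1]
    - [0, 0, 0, -32, 0, 0, 1]
    - [0, 0, 0, -40, 0, 0, 1]
  squeeze: 30

```text
t: 4.53
tool_pos: [0.5261, 0.0531, 0.1573]
orientation: [-0.243, 1.036, 0.205]
force: [-1.6, 0.6, -0.6]
opening: 0.0217
```

```bash
python3 go.py -78 .016
```

```text
4.525 [0.5261 0.0531 0.1573] [-0.05 -0.58  2.3   0.1   0.91 -0.41] [-1.6  0.6 -0.6] 0.0217
[0.52592587 0.05261483 0.15717672] (array([ 0.  , -0.04, -0.03]), array([ 0.1, -0.1, -0.2]))
```

Emit:
jog_arm:
  targets:
    - [0, 0, 0, -8, 0, 0, 1]
    - [0, 0, 0, -16, 0, 0, 1]
    - [0, 0, 0, -24, 0, 0, 1]
    - [0, 0, 0, -32, 0, 0, 1]
    - [0, 0, 0, -40, 0, 0, 1]

```text
t: 5.15
tool_pos: [0.526, 0.0529, 0.1572]
orientation: [-0.877, 0.933, 0.567]
force: [-0.2, 0.2, -0.2]
opening: 0.0218
```

```bash
python3 go.py -38 .016;python3 shot.py pics/a4.png
```

```text
5.15 [0.526  0.0529 0.1572] [-0.05 -0.58  2.3   0.1   0.91 -1.11] [-0.2  0.2 -0.2] 0.0218
[0.52592587 0.05261483 0.15717672] (array([ 0.  , -0.01, -0.03]), array([ 0.4,  0. , -0.2]))
```

View pics/a4.png

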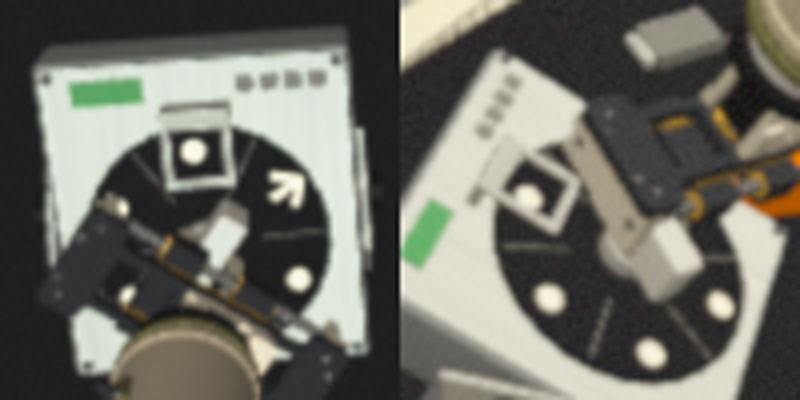

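The arrow (288,188 in the crop) follows and trails the bar by about 20°. I'll turn on to just short of centre, then measure.

Emit:
jog_arm:
  targets:
    - [0, 0, 0, -10, 0, 0, 1]
    - [0, 0, 0, -20, 0, 0, 1]
    - [0, 0, 0, -30, 0, 0, 1]
    - [0, 0, 0, -40, 0, 0, 1]
    - [0, 0, 0, -48, 0, 0, 1]

```text
t: 5.88
tool_pos: [0.5259, 0.0527, 0.1572]
orientation: [-1.618, 0.683, 0.984]
force: [-2.3, 0.6, -0.4]
opening: 0.0218
```

```bash
python3 go.py 10 .016;python3 - <<'E'
from plant import optics
import cv2
t=optics.read_camera("top")["frame"][...,::-1];s=optics.read_camera("side")["frame"][...,::-1]
cv2.imwrite("pics/t5.png",t);cv2.imwrite("pics/s5.png",s)
cv2.imwrite("pics/a5.png",cv2.resize(cv2.hconcat([t[140:240,160:260],s[160:260,190:290]]),None,fx=4,fy=4,interpolation=cv2.INTER_CUBIC))
E
```

```text
5.875 [0.5259 0.0527 0.1572] [-0.05 -0.58  2.3   0.1   0.91 -1.95] [-2.3  0.6 -0.4] 0.0218
[0.52592587 0.05261483 0.15717672] (array([ 0.  ,  0.01, -0.01]), array([ 0.3,  0.1, -0.1]))
```

View pics/a5.png

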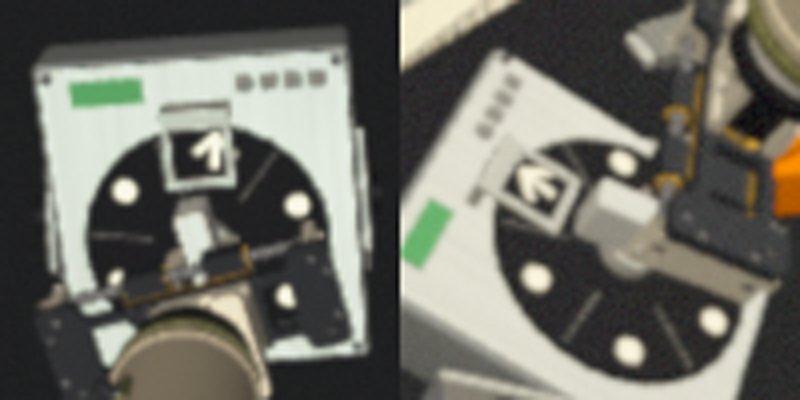

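```bash
cat > ph.py <<'E'
from h import *
p=np.load("p.npy");F=frame(p[3])
def fit(T,S):
    def res(x):
        o=[]
        for n,D,off in(("top",T,(160,140)),("side",S,(190,160))):
            for k,uv in D.items():
                a=x[0]+np.radians(k);P=p[:3]+.07*(np.cos(a)*F[:,0]+np.sin(a)*F[:,1])
                o.append(proj(n,P)[0]-uncrop(uv,4,*off))
        return np.concatenate(o)
    r=least_squares(res,[0.]);print("arrow angle deg",np.degrees(r.x).round(2),r.fun.reshape(-1,2).round(2).tolist())
E
python3 -c "
from ph import *
fit({60:(124,191),-60:(298,205)},{-60:(221,163),60:(136,277),120:(230,350),180:(313,320)})
fit({60:(124,191),-60:(298,205)},{});fit({},{-60:(221,163),60:(136,277),120:(230,350),180:(313,320)})"
```

```text
arrow angle deg [-9.27] [[0.01, 0.48], [-0.34, -0.04], [0.19, -0.02], [-0.0, 0.1], [-0.28, 0.01], [0.04, 0.26]]
arrow angle deg [-9.96] [[0.17, 0.24], [-0.21, 0.21]]
arrow angle deg [-8.96] [[0.07, -0.05], [0.07, 0.23], [-0.14, 0.04], [0.1, 0.16]]
```

```bash
python3 - <<'E'
from h import *
p=np.load("p.npy")
for n in("top","side"):
    im=cv2.imread(f"pics/{n}0.png");o=(160,140) if n=="top" else (175,170)
    im=cv2.resize(im[o[1]:o[1]+100,o[0]:o[0]+(100 if n=="top" else 120)],None,fx=6,fy=6,interpolation=cv2.INTER_CUBIC)
    for yaw,col in((p[3],(0,0,255)),):
        F=frame(yaw)
        for rect,h in(((.046,.102,.024),.010),((.052,.088,.018),.010),((-.12,.12,.11),-.012)):
            a,b,w=rect;P=p[:3]+np.array([[a,-w,h],[b,-w,h],[b,w,h],[a,w,h]])@F.T
            q=(proj(n,P)-o+.5)*6-.5
            cv2.polylines(im,[q.round().astype(int)],True,col,1)
    cv2.imwrite(f"pics/ov_{n}.png",im)
E
```

```text
(no output)
```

View pics/ov_top.png

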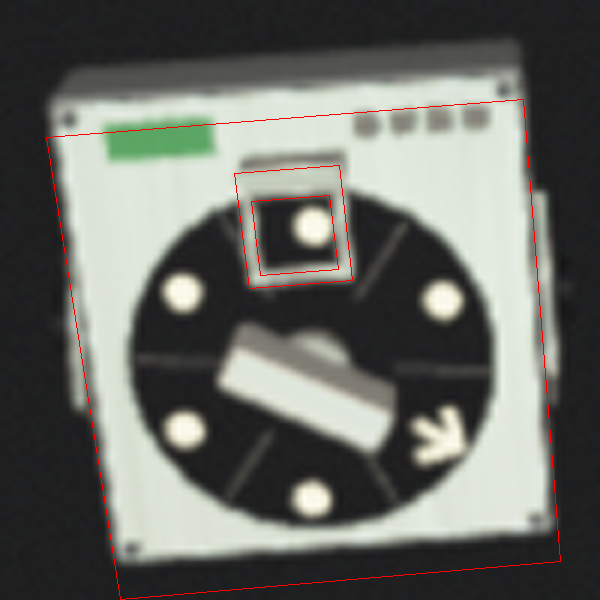

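View pics/ov_side.png

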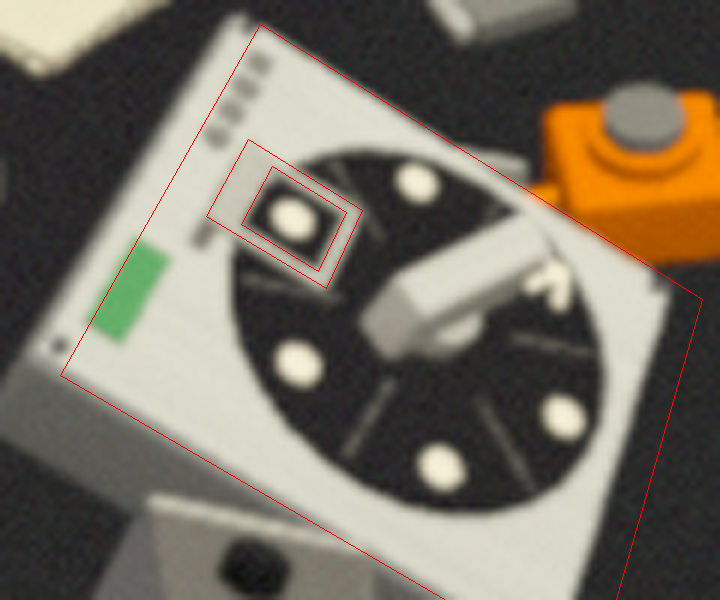

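```bash
python3 - <<'E'
from h import *
exec(open("fit.py").read().split("r=least")[0])
# unknown centre, yaw, phase + face corner edges: free wheel offset d
Ct=uncrop([(50,102),(118,562),(550,530),(522,76)],6,160,140)  # top-left,bottom-left,bottom-right,top-right
def cor(p):
    F=frame(p[3]);d=p[5];return p[:3]+np.array([[.12+d,.11,-.012],[-.12+d,.11,-.012],[-.12+d,-.11,-.012],[.12+d,-.11,-.012]])@F.T
f=lambda p:np.r_[res(p),(proj('top',cor(p))-Ct).ravel()]
r=least_squares(f,[.534,.053,.143,.1,-.1,.015]);p=r.x;print(p,np.degrees(p[3:5]));print(r.fun.reshape(-1,2).round(2).tolist())
np.save("p2.npy",p[:5])
import ph
ph.p=p;ph.F=frame(p[3])
ph.fit({60:(124,191),-60:(298,205)},{-60:(221,163),60:(136,277),120:(230,350),180:(313,320)})
ph.fit({60:(124,191),-60:(298,205)},{});ph.fit({},{-60:(221,163),60:(136,277),120:(230,350),180:(313,320)})
E
```

```text
[ 0.53410338  0.05320544  0.14261313  0.08333699 -0.10304908  0.01564317] [ 4.77485761 -5.90427748]
[[0.39, 0.12], [-0.03, 0.39], [0.06, -0.18], [0.04, 0.36], [0.3, 0.15], [0.14, 0.2], [-0.27, 0.19], [-0.09, 0.05], [-0.2, -0.42], [-0.46, 0.03], [-0.25, 0.15], [-0.28, 0.23], [-0.63, -0.44], [-0.74, 0.79], [0.9, 1.11], [0.61, -1.08]]
arrow angle deg [-8.27] [[0.12, 0.43], [-0.27, -0.05], [0.2, -0.02], [-0.08, 0.37], [-0.37, 0.24], [-0.01, 0.34]]
arrow angle deg [-8.83] [[0.25, 0.24], [-0.17, 0.15]]
arrow angle deg [-8.03] [[0.1, -0.05], [-0.02, 0.48], [-0.26, 0.26], [0.03, 0.26]]
```

Emit:
jog_arm:
  targets:
    - [0, 0, 0, -4, 0, 0, 1]
    - [0, 0, 0, -8.7, 0, 0, 1]
    - [0, 0, 0, -8.7, 0, 0, 1]

```text
t: 6.35
tool_pos: [0.526, 0.0527, 0.1573]
orientation: [-1.744, 0.624, 1.053]
force: [-0.8, 0.7, -1.3]
opening: 0.0221
```

```bash
python3 go.py 18.7 .016;cat > big.py <<'E'
from plant import optics
import cv2,sys
k=sys.argv[1]
t=optics.read_camera("top")["frame"][...,::-1];s=optics.read_camera("side")["frame"][...,::-1]
cv2.imwrite(f"pics/t{k}.png",t);cv2.imwrite(f"pics/s{k}.png",s)
cv2.imwrite(f"pics/a{k}.png",cv2.resize(cv2.hconcat([t[140:240,160:260],s[160:260,190:290]]),None,fx=4,fy=4,interpolation=cv2.INTER_CUBIC))
cv2.imwrite(f"pics/b{k}.png",cv2.resize(cv2.hconcat([t[162:192,194:226],s[190:220,208:240]]),None,fx=12,fy=12,interpolation=cv2.INTER_CUBIC))
E
python3 big.py 6
```

```text
6.35 [0.526  0.0527 0.1573] [-0.05 -0.58  2.3   0.1   0.91 -2.09] [-0.8  0.7 -1.3] 0.0221
[0.52592587 0.05261483 0.15717672] (array([ 0.  ,  0.01, -0.  ]), array([-0.1,  0.2, -0.1]))
```

View pics/a6.png

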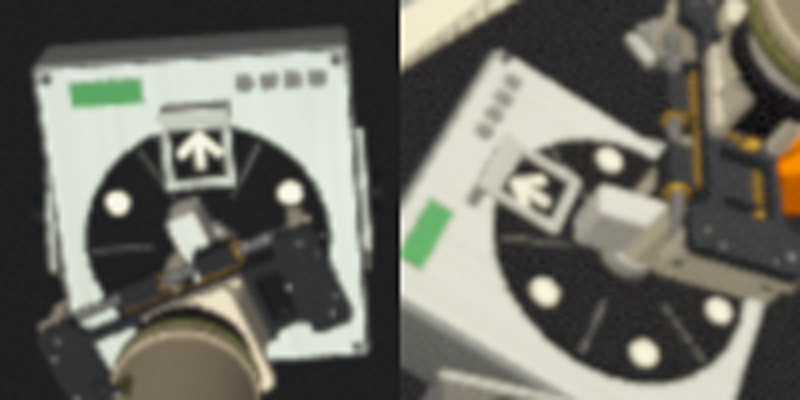

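View pics/b6.png

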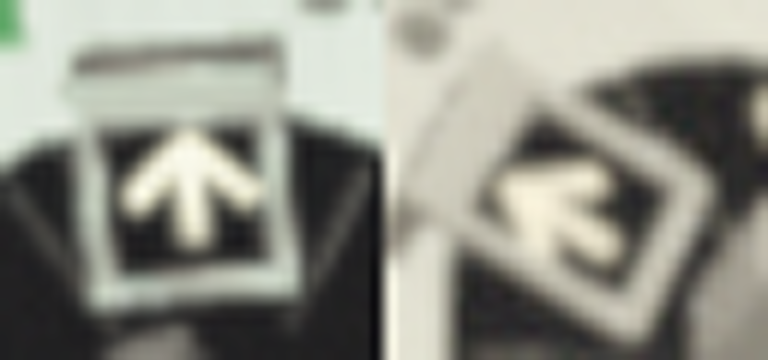

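```bash
python3 - <<'E'
import ph
from h import *
T={60:(118,203),-60:(290,191)};S={-60:(208,160),60:(145,292),120:(243,351),180:(318,309)}
for f in("p.npy","p2.npy"):
    p=np.load(f);ph.p=p;ph.F=frame(p[3]);ph.fit(T,S)
    for n,o in(("top",(194,162)),("side",(208,190))):
        im=cv2.imread(f"pics/{n[0]}6.png")[o[1]:o[1]+30,o[0]:o[0]+32];im=cv2.resize(im,None,fx=12,fy=12,interpolation=cv2.INTER_CUBIC)
        q=lambda A:((proj(n,p[:3]+np.array(A)@ph.F.T)-o+.5)*12-.5).round().astype(int)
        for (a,b,w) in((.046,.102,.024),(.052,.088,.018)): cv2.polylines(im,[q([[a,-w,.01],[b,-w,.01],[b,w,.01],[a,w,.01]])],True,(0,0,255),1)
        cv2.polylines(im,[q([[.083,0,0],[.057,0,0]])],True,(255,0,0),1)
        cv2.polylines(im,[q([[.07,.011,0],[.07,-.011,0]])],True,(255,0,0),1)
        cv2.imwrite(f"pics/o{n}{f[:2]}.png",im)
import cv2
cv2.imwrite("pics/o6.png",cv2.vconcat([cv2.hconcat([cv2.imread(f"pics/o{n}{k}.png") for n in("top","side")])[60:360] for k in("p.","p2")]))
E
```

```text
arrow angle deg [-0.95] [[-0.18, 0.4], [-0.14, 0.55], [-0.01, -0.04], [-0.07, -0.11], [0.23, 0.36], [0.06, 0.26]]
arrow angle deg [0.06] [[-0.06, 0.36], [-0.08, 0.53], [-0.02, -0.03], [-0.15, 0.17], [0.14, 0.57], [0.02, 0.31]]
```

View pics/o6.png

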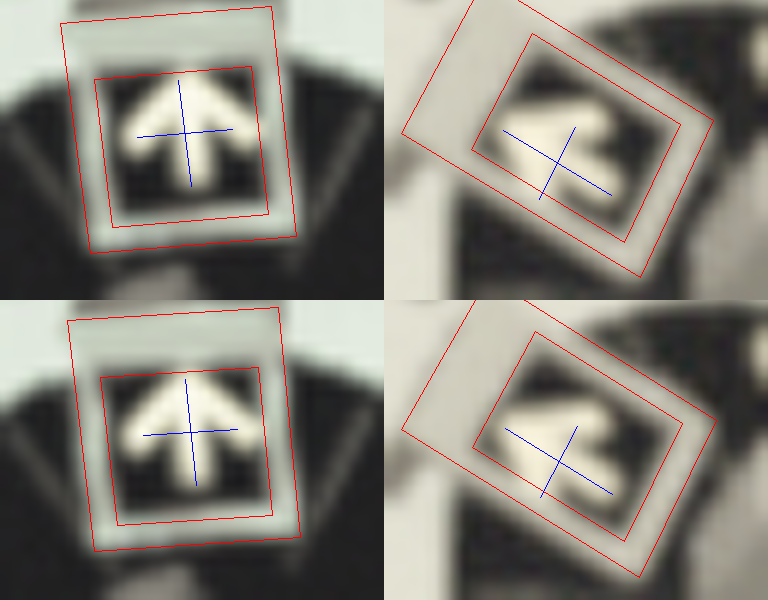

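The arrow is centred: the dot fit gives +0.06° when the fit includes the console edges, and the overlay agrees with the frame. Before releasing I'll back the bar off inside its play, so opening the fingers can't carry the wheel.

Emit:
jog_arm:
  targets:
    - [0, 0, 0, 5, 0, 0, 1]
    - [0, 0, 0, 10, 0, 0, 1]
    - [0, 0, 0, 15, 0, 0, 1]
    - [0, 0, 0, 15, 0, 0, 0.6]
    - [0, 0, 0, 15, 0, 0, 0.5]

```text
t: 7.08
tool_pos: [0.5263, 0.0527, 0.1577]
orientation: [-1.517, 0.726, 0.926]
force: [-0.5, 0.2, -0.8]
opening: 0.0373
```

Emit:
jog_arm:
  targets:
    - [0, 0, 0, 0, 0, 0, 0.45]
    - [0, 0, 0, 0, 0, 0, 0.45]
    - [-2, 0, 0, 0, 0, 0, 0.45]
    - [-4, 0, 0, 0, 0, 0, 0.45]
    - [-7, 0, 0, 0, 0, 0, 0.45]

```text
t: 7.7
tool_pos: [0.4908, 0.0491, 0.218]
orientation: [-1.517, 0.727, 0.928]
force: [-0.4, -0.8, 0.1]
opening: 0.0511
```

```bash
python3 go.py 5 .09; python3 big.py 7
```

```text
7.7 [0.4908 0.0491 0.218 ] [-0.07 -0.76  2.29  0.1   1.1  -1.83] [-0.4 -0.8  0.1] 0.0511
[0.48911328 0.04889558 0.2212626 ] (array([-0.36, -0.01, -0.  ]), array([-1.4,  0.1, -0.2]))
```

View pics/a7.png

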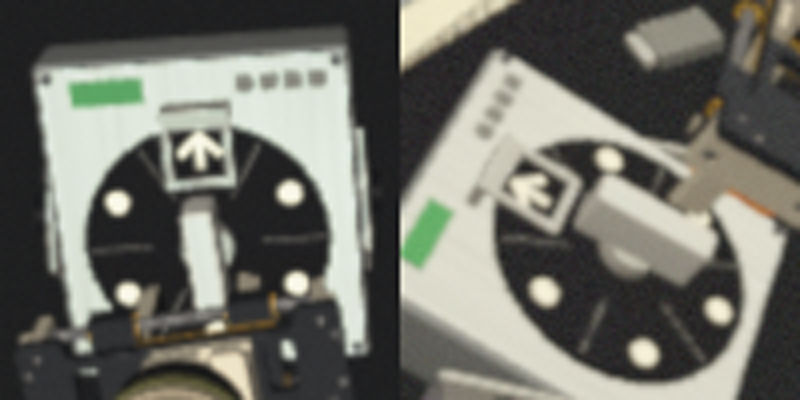

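View pics/b7.png

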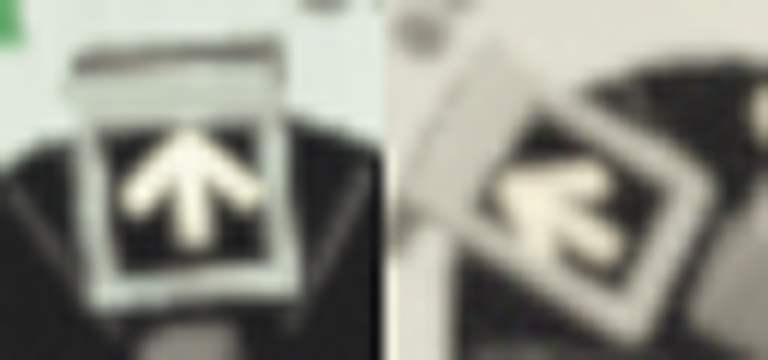

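```bash
cat > gob.py <<'E'
from mv import *
z=float(sys.argv[1]);s=robot.read_state();R0=Ro.from_rotvec(s['orientation']).as_matrix()
x=R0[:,0];d=np.array([0,0,-1.]);v=np.cross(x,d);n=np.linalg.norm(v)
R=(Ro.from_rotvec(v/n*np.arctan2(n,x@d)).as_matrix() if n>1e-6 else np.eye(3))@R0
P=np.array([.447,-.333,z]);print(s['t'],s['tool_pos'].round(4),s['q'].round(2),s['force'].round(1),round(s['opening'],4));print(delta(P,R,s))
E
python3 gob.py .2
```

```text
7.8 [0.4927 0.0489 0.2223] [-0.07 -0.76  2.29  0.1   1.1  -1.83] [0.5 0.1 0.2] 0.0515
(array([ -2.34,  10.76, -36.93]), array([ 0. , -1.9, 30.2]))
```

Emit:
jog_arm:
  targets:
    - [-1, 0, -3, 0, 0, 6, 1]
    - [-1.5, 3, -9, 0, -0.5, 12, 1]
    - [-2, 5, -15, 0, -1, 20, 1]
    - [-2, 7, -21, 0, -1.5, 30, 1]
    - [-2.3, 8.5, -27, 0, -1.9, 30, 1]

```text
t: 8.43
tool_pos: [0.4519, -0.2262, 0.2043]
orientation: [-1.326, 1.125, 1.336]
force: [0.7, 0.8, 0.1]
opening: 0.0054
```

```bash
python3 gob.py .13
```

```text
8.425 [ 0.4519 -0.2262  0.2043] [-0.57 -0.11  1.76  0.    1.5  -2.3 ] [0.7 0.8 0.1] 0.0054
(array([  7.39,   2.23, -10.48]), array([ 0. ,  0.3, -0.2]))
```

Emit:
jog_arm:
  targets:
    - [1, 1.2, -5.5, 0, 0, 0, 1]
    - [3, 2.2, -10.5, 0, 0.3, 0, 1]
    - [7.4, 2.2, -10.5, 0, 0.3, 0, 1]
    - [7.4, 2.2, -10.5, 0, 0.3, 0, 1]

```text
t: 8.93
tool_pos: [0.4446, -0.3313, 0.1243]
orientation: [-1.321, 1.129, 1.341]
force: [0.2, -0.2, 0.4]
opening: 0.0003
```

```bash
python3 gob.py .08; python3 - <<'E'
from plant import optics
import cv2
t=optics.read_camera("top")["frame"][190:270,290:390,::-1];s=optics.read_camera("side")["frame"][110:190,265:365,::-1]
cv2.imwrite("pics/c1.png",cv2.resize(cv2.hconcat([t,s]),None,fx=4,fy=4,interpolation=cv2.INTER_CUBIC))
E
```

```text
8.925 [ 0.4446 -0.3313  0.1243] [-0.73  0.08  1.71 -0.    1.36 -2.47] [ 0.2 -0.2  0.4] 0.0003
(array([ 4.42, -0.25, -0.24]), array([-0. ,  0.4, -0.5]))
```

View pics/c1.png

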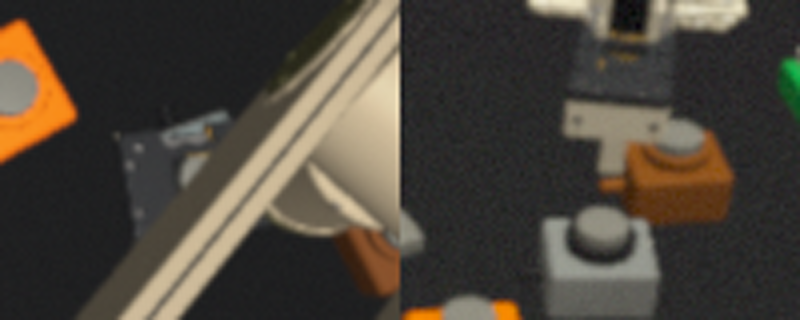

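The closed fingers are above the grey button (side view: tip (615,175), button (602,228)). I'll go down to just above it.

Emit:
jog_arm:
  targets:
    - [2.2, -0.2, -0.2, 0, 0, 0, 1]
    - [4.4, -0.2, -0.2, 0, 0.4, -0.5, 1]
    - [4.4, -0.2, -0.2, 0, 0.4, -0.5, 1]

```text
t: 9.4
tool_pos: [0.4496, -0.3334, 0.0859]
orientation: [-1.339, 1.125, 1.326]
force: [0.2, 0.9, 0.9]
opening: 0.0005
```

```bash
python3 gob.py .07
```

```text
9.4 [ 0.4496 -0.3334  0.0859] [-0.73  0.12  1.75 -0.    1.27 -2.47] [0.2 0.9 0.9] 0.0005
(array([1.59, 0.26, 0.09]), array([-0. , -0.3,  0.2]))
```

Emit:
jog_arm:
  targets:
    - [1.0, 0.2, 0.1, 0, 0, 0, 1]
    - [1.6, 0.2, 0.1, 0, 0, 0, 1]
    - [1.8, 0.2, 0.1, 0, 0, 0, 1]
    - [2.0, 0.2, 0.1, 0, 0, 0, 1]
    - [2.0, 0.2, 0.1, 0, 0, 0, 1]

```text
t: 10.02
tool_pos: [0.4484, -0.3332, 0.0667]
orientation: [-1.34, 1.125, 1.325]
force: [2.1, 0.8, 6.0]
opening: 0.0002
```

```bash
python3 gob.py .06
```

```text
10.025 [ 0.4484 -0.3332  0.0667] [-0.73  0.14  1.77  0.    1.23 -2.47] [2.1 0.8 6. ] 0.0002
(array([0.67, 0.13, 0.05]), array([-0. , -0.4,  0.3]))
```

Emit:
jog_arm:
  targets:
    - [0.2, 0, 0, 0, 0, 0, 1]
    - [0.4, 0, 0, 0, 0, 0, 1]
    - [0.4, 0, 0, 0, 0, 0, 1]

```text
t: 10.4
tool_pos: [0.4486, -0.3334, 0.0659]
orientation: [-1.341, 1.125, 1.325]
force: [-9.2, 10.0, 29.3]
opening: 0.0005
```

```bash
python3 gob.py .06
```

```text
10.4 [ 0.4486 -0.3334  0.0659] [-0.73  0.14  1.77  0.    1.23 -2.47] [-9.2 10.  29.3] 0.0005
(array([0.59, 0.15, 0.07]), array([-0. , -0.4,  0.3]))
```

Hard stop at 29 N, well above the 6 N spring, so the button is fully in. I'll take a quick look, then release.

```bash
cat > c.py <<'E'
from plant import optics
import cv2,sys
s=optics.read_camera("side")["frame"][110:200,265:365,::-1]
cv2.imwrite(sys.argv[1],cv2.resize(s,None,fx=5,fy=5,interpolation=cv2.INTER_CUBIC))
E
python3 c.py pics/c2.png
```

Emit:
jog_arm:
  targets:
    - [-1, 0, 0, 0, 0, 0, 1]
    - [-3, 0, 0, 0, 0, 0, 1]
    - [-6, 0, 0, 0, 0, 0, 1]
    - [-9, 0, 0, 0, 0, 0, 1]
    - [-11, 0, 0, 0, 0, 0, 1]

```text
t: 11.08
tool_pos: [0.4482, -0.3332, 0.1781]
orientation: [-1.342, 1.125, 1.323]
force: [-0.2, -0.0, 0.5]
opening: 0.0005
```

```bash
python3 c.py pics/c3.png; python3 -c "
import cv2;cv2.imwrite('pics/c23.png',cv2.resize(cv2.hconcat([cv2.imread('pics/c2.png'),cv2.imread('pics/c3.png')]),(800,360)))"; python3 big.py 8; python3 gob.py .2
```

```text
11.225 [ 0.4484 -0.3333  0.177 ] [-0.73  0.03  1.67 -0.    1.43 -2.47] [ 0.6  0.3 -0.9] 0.0005
(array([-2.3 ,  0.11,  0.03]), array([-0. , -0.5,  0.4]))
```

View pics/c23.png

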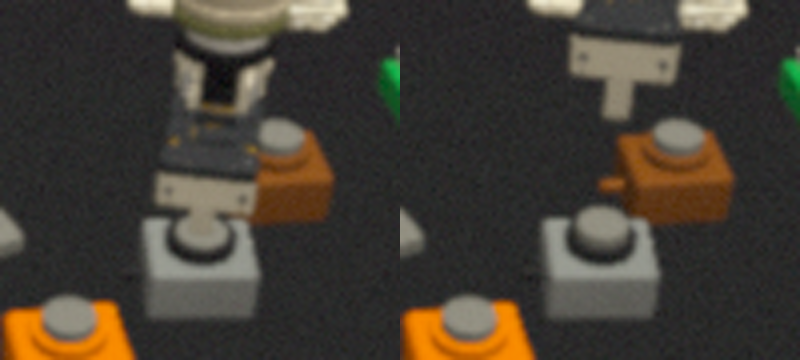

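View pics/b8.png

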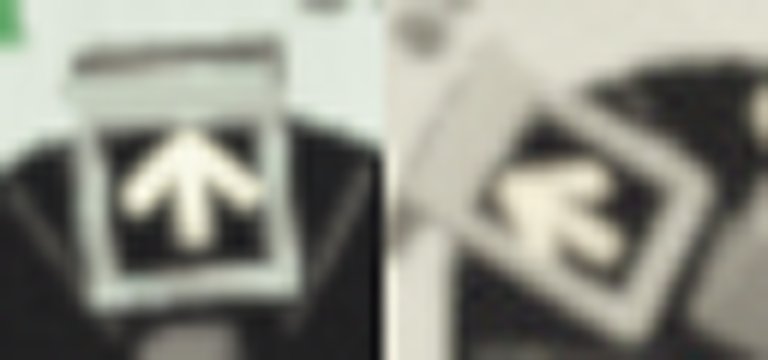

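View pics/t8.png

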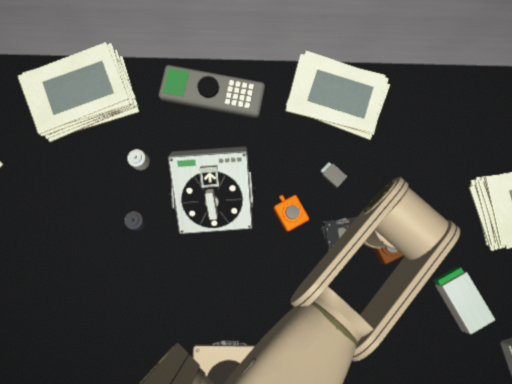

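The left frame of the close-up shows the grey button pushed in, and the right one shows it out again with the gripper clear. The arrow is still centred in the window, and the encoders (137,159) and (133,220) and the plug (334,175) haven't moved. I'll hand the job in.

```bash
python3 -c "
from plant import ticket;print(ticket.close_job())"
```

```text
the job is handed in; nothing more can be done
None
```

I turned the wheel until the arrow stood centred in the window, then pushed the grey box's button fully in and let it come out again. I handed the job in at about 11.2 s.

- **Wheel:** I gripped the bar handle and turned it counter-clockwise, carrying the wheel with it through the play. I then backed the bar off about 15° inside its play and let go, so releasing it could not move the wheel. The pictures after the release and at the end show the arrow unmoved.
- **Centring:** Two fits of the console's direction disagreed by about 1° (arrow at +0.06° or −0.95°). I trusted +0.06°, because that fit also uses the console's edges and its overlay matches the window frame better.
- **Button:** It met a hard stop at about 29 N, against the 6 N spring. The pictures show it in, then out again with the gripper clear.
- **Other objects:** Both encoders and the plug look unmoved in the last top view. The highest force I read was that 29 N, below the limits.

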